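# Tip a picking bin over the dock's lip and press it home

## Robot

A 7-joint arm with a two-finger parallel gripper is mounted at the origin on the work surface. World frame = base frame: x ahead of the robot, y to its left, z up, the work surface at z = 0. Lengths are in m, angles in rad, forces in N, time in s.
With the tool pointing down it reaches from about 0.35 to 0.9 m from the base axis. Payload 8.1 kg.
Tool frame: the origin (TCP) lies on the centre line of the jaws, within the pads' length; the fingertips stand arm.tips_ahead ahead of it and the grasp point (between the pads) lies 8 mm behind it (arm.tips_ahead is the distance from the TCP to the fingertips, in m); z points along the fingers, y is the direction in which the jaws open and shut (so a half turn about z gives the same grasp; the last joint's range is limited). The gripper opens to 92 mm and grips with 3 to 60 N. Pads are 19 mm wide; open, the fingers measure 130 mm over their backs; the gripper's body (75 mm by 190 mm) begins 47 mm behind the grasp point.
Start: joints at [1.101, 0.434, 0.025, 1.573, -0.012, 1.134, -0.075], TCP at [0.224, -0.583, 0.238] pointing down, gripper open.
Joint ranges: [-2.62, 2.62], [-0.44, 2.09], [-1.27, 1.32], [0.08, 2.57], [-1.32, 4.46], [0.12, 2], [-2.74, 2.74]. Speed limits (rad/s): [2.22, 2.22, 3.01, 3.01, 3.14, 3.14, 3.14].

## Interface

Orientations are given as a rotation vector (axis times angle).
In Python, from cell import arm gives the robot as it stands. The module is installed in compiled form; this text tells all that it offers.
- The arm moves only by the tool jog_arm, never from a script. Its argument "moves" is a list of rows, each an object with "twist": the turn, a rotation vector about the tool's x, y, z in units of 10 degrees (1.0 is 10 degrees), a list of three; "xyz": the shift along the tool's x, y, z in units of 60 mm (1.0 is 60 mm), a list of three; "grip": the closure, from -1 (fully open) to 1 (shut). A call has 1 to 5 rows; each row is the pose to reach, as a shift and turn from the pose commanded when the call began, along the tool's axes at that moment; what a row does not reach only later rows make up. A row lasts 1/8 s, in which the tool goes at most 62.5 mm and 10.7 degrees, less where a joint would pass 70% of its speed; a pose out of reach is approached as far as the arm can. A call with a gripper value outside its range is refused whole. The fingers move at their own pace and stop on an object; "force" is the grip in N (left out, the last holds). Time passes only in rows, so rows that repeat a pose let the fingers close. It gives the time, the measured TCP pose, the force and the opening at its end, in the units of the state.
- arm.observe(): the state, without advancing time (a new reading comes with each control period).
- arm.get_image(name): name is "scene" or "top" or "wrist"; returns the picture (384x512x3 uint8, blue, green, red); there is no depth.
- arm.camera_params(name): a dict with "mtx" (3x3 intrinsics, pixels), "T" (4x4, takes a point from camera to world coordinates); the wrist camera has in their place "T_tool_cam" (4x4, takes a point from camera to tool coordinates, whose origin is the TCP and whose axes are the flange's). Camera axes: x right, y down, z forward; pixel columns grow to the right and rows downward; lengths in m; the calibration is good to about 2 mm. The wrist camera is an equidistant fisheye: a pixel r from the principal point sees the ray r / f radians off the axis. A picture is of the moment at which its call begins: read the wrist's pose just before it. camera_params takes no time and is no camera call.
- arm.sign_off(): hands the job in, once; it reports no verdict.
The state is a dict: "clock": time; "joints": joint angles; "dq": joint speeds; "joint_efforts": joint torques, N m; "position": TCP position; "ee_rot": TCP orientation; "force": force on the tool from outside, world axes, zero at the start; "ft_torque": the same for the moment, N m; "width": opening from 0.0 (shut) to 1.0 (fully open).
Only numpy, scipy, OpenCV 4.12 (cv2) and the standard library are available. Lean on these libraries where they do the work, as an engineer would, in place of code of your own. Each camera call takes 0.05 s, during which the arm holds its last target. There are 200 camera calls.

## Task

Bring the green picking bin into the dock by the black bar over its leading end: tip the leading edge up over the steel lip while the trailing edge still rests on the bench, then slide the bin across without carrying it through the air, ramming the lip or tipping it steeply. Once it lies flat behind the lip, push low on its trailing wall and hold it against the yellow sensor plate with about 15 N (never more than 25 N) for at least half a second so that it registers, then let go and leave it there. Leave the scanner, the carton and the paper roll where they are.

Things in the scene. Friction and masses are not known exactly. Their poses are not given: they have to be found in the camera images.
- bin: Loose green plastic bin, 160 long (x) x 110 wide (y), 0.45-0.9 kg, cartons fixed in it (tops about 50 high). Origin: centre of underside, z up; +x to the leading end (wall 48 high, paper label), -x to the trailing end (70 high); sides 70 high, walls 5 thick; mass centre near the middle. Starts flat on the bench before the lip, up to 45 mm and 0.25 rad out of line with the dock.
- bin_bar (a point): Middle of the black carrying bar over the bin: a round sleeve 12 mm thick that turns freely on its axis, along the bin's y, 98 mm long between two green posts (tops at z = 116), at x = +50, z = 108 mm of the bin; its underside is 32 mm above the side walls, over 45 mm above the cartons. Held by it, the bin swings freely about the bar, trailing end down.
- bin_lead (a point): Middle of the bin's leading bottom edge (x = +80, z = 0 mm of the bin).
- bin_trail (a point): Middle of the bin's trailing bottom edge (x = -80, z = 0 mm of the bin).
- dock: Fixed dock: aluminium deck 4 mm thick between steel lip and yellow plate; blue side guides, inner faces at y = +-65 mm, x = -57 to +88, top 30 above the bench: 10 mm play each side. Origin on the bench under the pocket's middle; +x is the loading direction (bin's +x ends along it), z up. Pocket 180 mm long, x = -86 (lip) to +94 mm (plate).
- lip: Fixed steel bar, the threshold at the dock's entry: 10 thick (x), 150 wide, 16 mm high above the bench (12 above the deck). Origin at the middle of its foot, axes as the dock's; outer face at dock x = -96 mm, inner face at -86 mm.
- plate: Fixed, rubber-faced yellow sensor plate at the dock's far end, 100 wide, top 44 mm above the bench. Origin at the foot of its face towards the bin (dock x = +94 mm), axes as the dock's. Registers a steady push by the bin of over 7 N; over 25 N harms it. Friction takes 2 to 6 N of a push on the bin. Push low: a push on the high bar tips the bin.
- scanner: Grey hand scanner lying on the bench beside the dock, 125 x 58 x 30 mm; origin on the bench under its middle. Bystander.
- carton: Small brown carton beside the dock, 100 x 70 x 60 mm; origin under its middle. Bystander.
- roll: White paper roll standing behind the yellow plate, 64 mm across, 45 mm high; origin under its middle. Bystander.
Not all that is in view belongs to the job. What is shaped like the bin but blue or turquoise is not meant.

How it is judged:
By the outcome, as a careful person would: the job done as asked, in the order asked, and still so for the second after the job is handed in, with the robot touching nothing.
It also fails if it takes over 72 s, if anything falls off the work surface, if the arm or the gripper's body presses on something with over 40 N, if the wrist force passes 120 N, or if a joint passes its speed limit or range.

## Working session

There is one attempt and no reset: what is moved stays moved. The work goes in short steps, Python scripts to look and compute and a tool call to move; the robot and the scene stay as the last step left them, time stands still between calls to the robot, and variables do not carry over. Pictures are saved under pics/ and viewed, about 8 in all and at most 12, crops included, and the job is handed in when it is done.

Besides the shell and the picture viewer there is one more tool, called after "Call:" by a JSON object that holds its "method" and its "body", one argument or row to a line. jog_arm: Moves the arm, as the interface text tells. Its arguments: {"type":"object","properties":{"moves":{"type":"array","items":{"type":"object","properties":{"twist":{"type":"array","items":{"type":"number"}},"xyz":{"type":"array","items":{"type":"number"}},"grip":{"type":"number"}}}},"force":{"type":"number"}},"required":["moves"]}

```bash
mkdir -p pics
python3 - <<'E'
from cell import arm
import cv2,numpy as np
s=arm.observe();print(s, arm.tips_ahead)
a=arm.get_image("scene");b=arm.get_image("top")
cv2.imwrite("pics/scene.png",a);cv2.imwrite("pics/top.png",b)
cv2.imwrite("pics/both.png",cv2.resize(np.vstack([a,b]),None,fx=.78,fy=.78))
np.set_printoptions(precision=4,suppress=True)
for n in("scene","top","wrist"):print(n,arm.camera_params(n))
E
```

```text
{'clock': 0.0, 'joints': array([ 1.10138775,  0.43523267,  0.02498265,  1.57413541, -0.01157022,
        1.1339736 , -0.07515787]), 'dq': array([ 0.00146489, -0.00161629, -0.00029145,  0.00024462,  0.00051156,
       -0.00104743,  0.000345  ]), 'joint_efforts': array([-1.39261294e-03, -6.67848945e+01,  9.84028950e-01, -3.14458537e+01,
       -6.06968324e-02,  4.28771158e-02,  1.82161334e-04]), 'position': array([ 0.22389955, -0.58297587,  0.23692424]), 'ee_rot': array([-3.08742875e+00, -5.72484891e-01,  7.29320493e-04]), 'force': array([ 0.38724036, -0.00194833, -0.21917796]), 'ft_torque': array([ 0.01300217, -0.02817436, -0.02582224]), 'width': 0.9956880482289594} 0.011
scene {'mtx': array([[492.7312,   0.    , 249.4272],
       [  0.    , 492.7312, 202.0673],
       [  0.    ,   0.    ,   1.    ]]), 'T': array([[-0.0193,  0.8184, -0.5743,  1.1818],
       [ 0.9997,  0.0079, -0.0223, -0.0305],
       [-0.0137, -0.5746, -0.8183,  1.0585],
       [ 0.    ,  0.    ,  0.    ,  1.    ]])}
top {'mtx': array([[481.379 ,   0.    , 256.9678],
       [  0.    , 481.379 , 192.347 ],
       [  0.    ,   0.    ,   1.    ]]), 'T': array([[-0.0077, -0.9847,  0.1742,  0.3435],
       [-1.    ,  0.0071, -0.004 , -0.0472],
       [ 0.0027, -0.1743, -0.9847,  1.1815],
       [ 0.    ,  0.    ,  0.    ,  1.    ]])}
wrist {'mtx': array([[297.3186,   0.    , 255.1577],
       [  0.    , 297.3186, 193.5898],
       [  0.    ,   0.    ,   1.    ]]), 'T_tool_cam': array([[ 0.0003, -0.9676, -0.2523,  0.0674],
       [ 1.    ,  0.0002,  0.0004, -0.0001],
       [-0.0004, -0.2523,  0.9676, -0.1453],
       [ 0.    ,  0.    ,  0.    ,  1.    ]])}
```

View pics/both.png

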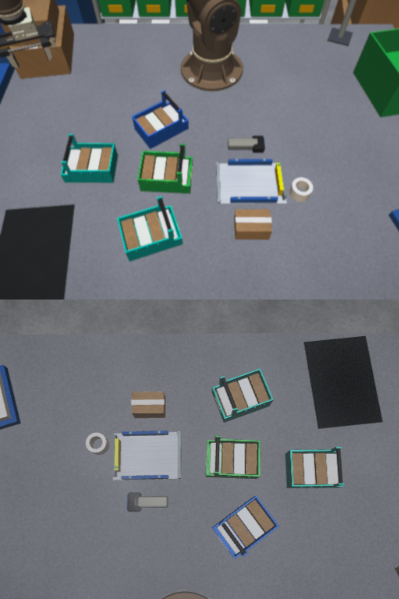

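The picture shows (montage pixels): a green bin at scene (165,170) and top (233,457). The look-alikes are blue at top (245,525) and turquoise at top (243,395) and (315,467). Only the first is green with its black bar towards the dock, so it fits. The dock is at top (148,455), with its yellow plate on the left. I'll confirm this in an enlarged crop.

```bash
cat > h.py <<'E'
import cv2,numpy as np
from cell import arm
from scipy.spatial.transform import Rotation as R
np.set_printoptions(precision=4,suppress=True)
def ray(n,p):
    c=arm.camera_params(n);T=c["T"];d=np.linalg.inv(c["mtx"])@[p[0],p[1],1];return T[:3,3],T[:3,:3]@d
def onz(n,p,z):
    o,d=ray(n,p);return o+d*(z-o[2])/d[2]
def tri(p,q):
    o,d=ray("scene",p);O,D=ray("top",q)
    s=np.linalg.lstsq(np.c_[d,-D],O-o,rcond=None)[0]
    A=o+d*s[0];B=O+D*s[1];return (A+B)/2,np.linalg.norm(A-B)
def big(img,lo,hi):
    m=cv2.inRange(cv2.cvtColor(img,cv2.COLOR_BGR2HSV),lo,hi)
    cs=cv2.findContours(m,cv2.RETR_EXTERNAL,cv2.CHAIN_APPROX_NONE)[0]
    return m,sorted(cs,key=cv2.contourArea,reverse=True)
E
python3 - <<'E'
from h import *
a=cv2.imread("pics/scene.png");b=cv2.imread("pics/top.png")
A=a[180:280,170:405];B=b[160:270,135:345]
A=cv2.resize(A,(705,300),interpolation=cv2.INTER_CUBIC);B=cv2.resize(B,(560,293),interpolation=cv2.INTER_CUBIC)
o=np.zeros((600,705,3),np.uint8);o[:300]=A;o[305:598,:560]=B
cv2.imwrite("pics/crop.png",o)
for n,i in(("scene",a),("top",b)):
    for nm,lo,hi in(("green",(50,100,50),(72,255,255)),("yellow",(22,150,100),(35,255,255)),("blueg",(100,100,60),(125,255,200))):
        m,cs=big(i,lo,hi)
        for c in cs[:5]:
            if cv2.contourArea(c)>15:print(n,nm,cv2.contourArea(c),cv2.boundingRect(c),cv2.boxPoints(cv2.minAreaRect(c)).round(1).tolist())
E
```

```text
scene green 4732.0 (454, 36, 58, 114) [[454.0, 36.0], [511.0, 36.0], [511.0, 149.0], [454.0, 149.0]]
scene green 1677.5 (320, 0, 96, 21) [[320.0, 0.0], [415.0, 0.0], [415.0, 20.0], [320.0, 20.0]]
scene green 1375.0 (176, 190, 71, 58) [[175.1999969482422, 244.0], [178.0, 187.10000610351562], [247.0, 190.60000610351562], [244.1999969482422, 247.5]]
scene green 832.0 (126, 0, 47, 21) [[126.0, 0.0], [172.0, 0.0], [172.0, 20.0], [126.0, 20.0]]
scene green 788.5 (176, 0, 43, 21) [[176.0, 0.0], [218.0, 0.0], [218.0, 20.0], [176.0, 20.0]]
scene yellow 203.0 (353, 209, 11, 41) [[351.8999938964844, 209.39999389648438], [358.79998779296875, 208.5], [364.1000061035156, 248.60000610351562], [357.20001220703125, 249.5]]
scene yellow 147.0 (384, 6, 19, 10) [[384.0, 6.0], [402.0, 6.0], [402.0, 15.0], [384.0, 15.0]]
scene yellow 147.0 (335, 6, 18, 10) [[335.0, 6.0], [352.0, 6.0], [352.0, 15.0], [335.0, 15.0]]
scene yellow 144.5 (139, 6, 18, 10) [[139.0, 6.0], [156.0, 6.0], [156.0, 15.0], [139.0, 15.0]]
scene yellow 142.5 (188, 6, 17, 10) [[188.0, 6.0], [204.0, 6.0], [204.0, 15.0], [188.0, 15.0]]
scen
[... 859 characters left out ...]
25.0], [265.0, 179.8000030517578], [275.0, 180.0], [274.0, 225.1999969482422]]
top blueg 666.5 (0, 84, 26, 82) [[-0.0, 84.0], [25.0, 84.0], [25.0, 165.0], [0.0, 165.0]]
top blueg 568.5 (272, 252, 86, 80) [[270.70001220703125, 292.20001220703125], [327.6000061035156, 250.0], [357.8999938964844, 290.8999938964844], [301.0, 333.1000061035156]]
top blueg 86.0 (168, 225, 35, 5) [[167.89999389648438, 226.0], [202.0, 224.8000030517578], [202.10000610351562, 228.39999389648438], [168.0, 229.60000610351562]]
top blueg 84.5 (168, 169, 35, 4) [[168.0, 169.0], [202.0, 169.0], [202.0, 172.0], [168.0, 172.0]]
top blueg 27.0 (205, 225, 11, 4) [[205.0, 225.0], [215.0, 225.0], [215.0, 228.0], [205.0, 228.0]]
```

View pics/crop.png

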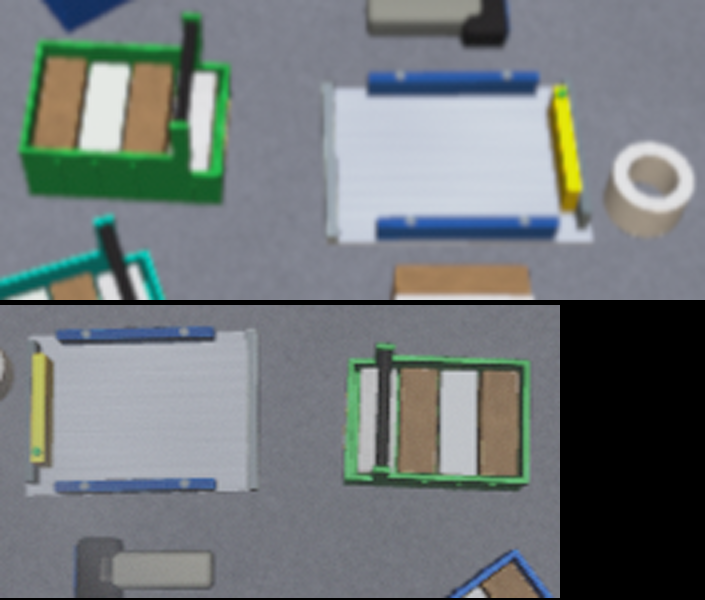

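Confirmed. In the crop the green bin has its black bar from scene (192,15) to (180,122) and top (385,347) to (382,472), at the dock-side end. The lip runs along scene x≈330 and top x≈253, and the plate is at top x≈38. Next I'll triangulate.

Run:
```python
from h import *
S=lambda u,v:(170+u/3-.33,180+v/3-.33)
T=lambda u,v:(135+u*.375-.3,160+(v-305)*.375-.3)
P={"post+":((180,123),(385,347)),"post-":((192,14),(383,472)),
"trail+":((24,154),(529,361)),"trail-":((40,43),(528,485)),
"lead+":((224,173),(346,0)),"lip+out":((333,240),(257,331)),"lip-out":((324,86),(257,490)),
"plate-":((557,87),(38,464)),"plate+":((574,209),(38,348)),
"g-":((369,76),(214,482)),"g+":((377,222),(214,332)),"g-far":((538,74),(57,483)),"g+far":((556,220),(57,333))}
for k,(p,q) in P.items():
    if k=="lead+":continue
    print(k,*tri(S(*p),T(*q)))
for k,q,z in(("lead+t",(351,361),.07),("lead-t",(347,483),.07),("trail+",(529,361),.07),("trail-",(528,485),.07),("lip+in",(248,331),.016),("lip-in",(248,490),.016),("lip+out",(257,331),.016),("lip-out",(257,490),.016),("pl+",(48,353),.044),("pl-",(48,464),.044)):
    print(k,onz("top",T(*q),z))
s=arm.observe();Rm=R.from_rotvec(s["ee_rot"]).as_matrix();print(Rm)
```

```text
post+ [ 0.571  -0.1012  0.1136] 0.0016600431378740006
post- [ 0.4646 -0.0971  0.1106] 0.003465985998672836
trail+ [ 0.5681 -0.2297  0.0622] 0.005806538776974373
trail- [ 0.4579 -0.2266  0.0601] 0.003168533695734732
lip+out [0.6107 0.0159 0.0035] 0.007134307217116682
lip-out [0.4609 0.0132 0.0041] 0.0021932453647311935
plate- [0.4825 0.2068 0.0369] 0.0002628643378186505
plate+ [0.5914 0.212  0.024 ] 0.001629858941957045
g- [0.4661 0.0506 0.0272] 0.0018451100461527674
g+ [0.6054 0.0524 0.0243] 0.0027558829872355245
g-far [0.4659 0.1919 0.0316] 0.003251679318161412
g+far [0.6044 0.1948 0.0289] 4.2835288026389684e-06
lead+t [ 0.5679 -0.0741  0.07  ]
lead-t [ 0.4599 -0.0694  0.07  ]
trail+ [ 0.5668 -0.2313  0.07  ]
trail- [ 0.457  -0.2266  0.07  ]
lip+in [0.6079 0.0201 0.016 ]
lip-in [0.4598 0.0197 0.016 ]
lip+out [0.6079 0.0117 0.016 ]
lip-out [0.4597 0.0115 0.016 ]
pl+ [0.5825 0.1992 0.044 ]
pl- [0.4815 0.1962 0.044 ]
[[ 0.9335  0.3586 -0.0006]
 [ 0.3586 -0.9335  0.0013]
 [-0.0001 -0.0014 -1.    ]]
```

Dock: +x lies along world +y, centre x≈0.534, lip y 0.011–0.0205, plate y≈0.199. Bin: centre ≈(0.513,-0.150), turned about -0.033 rad from the dock. Bar middle ≈(0.516,-0.0995,0.108). Moving to hover over it.

Call:
{"method": "jog_arm", "body": {
  "moves": [
    {"twist":[0,0,0.5],"xyz":[0.75,-0.58,0],"grip":-1},
    {"twist":[0,0,1],"xyz":[1.5,-1.16,0],"grip":-1},
    {"twist":[0,0,1.5],"xyz":[2.25,-1.74,0],"grip":-1},
    {"twist":[0,0,2],"xyz":[3.0,-2.32,0],"grip":-1},
    {"twist":[0,0,2.29],"xyz":[3.75,-2.9,0],"grip":-1}
  ]
}}

```text
clock: 0.72
position: [0.3724, -0.3385, 0.2376]
ee_rot: [-3.141, 0.055, 0.0]
force: [1.3, -0.4, -0.4]
width: 0.999
```

```bash
cat >> h.py <<'E'
def go(t,yaw=None):
    "units from the present pose to TCP t; yaw of tool y axis, world, rad"
    s=arm.observe();M=R.from_rotvec(s["ee_rot"]).as_matrix()
    print("t",s["clock"],"pos",s["position"],"F",s["force"],"w",s["width"],"yaw",np.arctan2(M[1,1],M[0,1]),"z",M[:,2])
    print("xyz",M.T@(np.array(t)-s["position"])/.06)
    if yaw is not None:
        c,q=np.cos(yaw),np.sin(yaw);G=np.array([[-q,c,0],[c,q,0],[0,0,-1]])
        print("twist",np.degrees(R.from_matrix(M.T@G).as_rotvec())/10)
E
python3 -c "
from h import *
go([.516,-.0995,.237],-np.pi/2-.033)"
```

```text
t 0.725 pos [ 0.3724 -0.3385  0.2376] F [ 1.3121 -0.3975 -0.4247] w 0.9989369301365006 yaw -1.6059861900494183 z [-0.0001  0.0001 -1.    ]
xyz [ 2.2518 -4.0658  0.0099]
twist [-0.0004  0.0007 -0.0125]
```

Call:
{"method": "jog_arm", "body": {
  "moves": [
    {"twist":[0,0,0],"xyz":[0.5,-0.8,0],"grip":-1},
    {"twist":[0,0,0],"xyz":[1.0,-1.65,0],"grip":-1},
    {"twist":[0,0,0],"xyz":[1.45,-2.5,0],"grip":-1},
    {"twist":[0,0,0],"xyz":[1.9,-3.3,0],"grip":-1},
    {"twist":[0,0,0],"xyz":[2.25,-3.95,0],"grip":-1}
  ]
}}

```text
clock: 1.35
position: [0.5153, -0.1056, 0.2375]
ee_rot: [-3.141, 0.049, 0.0]
force: [0.4, -0.5, -0.4]
width: 1.0
```

Call:
{"method": "jog_arm", "body": {
  "moves": [
    {"twist":[0,0,0],"xyz":[0,0,0.2],"grip":-1},
    {"twist":[0,0,0],"xyz":[0,0,0.2],"grip":-1}
  ]
}}

```text
clock: 1.6
position: [0.5133, -0.1085, 0.2245]
ee_rot: [3.141, -0.052, -0.005]
force: [0.4, 0.4, -1.5]
width: 0.998
```

```bash
cat >> h.py <<'E'
def wray(p,s):
    c=arm.camera_params("wrist");K=c["mtx"];v=(np.array(p)-K[:2,2])/K[0,0];t=np.hypot(*v)
    d=np.r_[v/t*np.sin(t),np.cos(t)];M=R.from_rotvec(s["ee_rot"]).as_matrix();T=c["T_tool_cam"]
    return s["position"]+M@T[:3,3],M@T[:3,:3]@d
def wz(p,s,z):
    o,d=wray(p,s);return o+d*(z-o[2])/d[2]
E
python3 -c "
from h import *
import pickle
s=arm.observe();i=arm.get_image('wrist');cv2.imwrite('pics/w1.png',i);pickle.dump(s,open('w1.pkl','wb'))
go([.516,-.0995,.237],-np.pi/2-.033)
"
```

```text
t 1.65 pos [ 0.5135 -0.1091  0.2251] F [0.7024 0.1908 0.8314] w 1.000957517458726 yaw -1.6051898503355861 z [-0.002  -0.0004 -1.    ]
xyz [ 0.036  -0.161  -0.1992]
twist [ 0.0028  0.0115 -0.008 ]
```

View pics/w1.png

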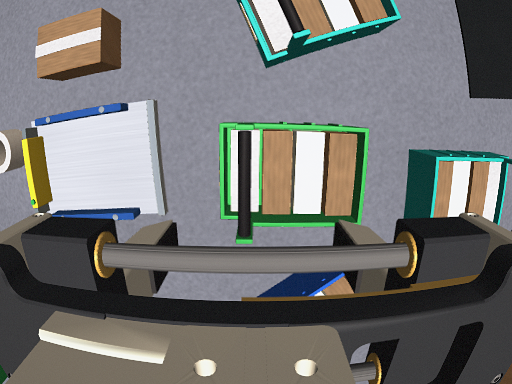

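The wrist picture shows the green bin's bar from (245,133) to (244,236), the rim's far edge from (221,125) to (368,130), and the lip at x≈155. Working out positions.

Run:
```python
from h import *
import pickle
s=pickle.load(open('w1.pkl','rb'))
for p,z in(((245,131),.108),((244.5,236),.108),((221,124.5),.07),((368.5,129.5),.07),((360,225),.07),((245,219.5),.07),((222,219),.07),((151,101),.016),((163,213),.016),((156,101),.016),((48,136),.044),((50,203),.044),((35,123),.03),((127,107),.03),((138,213),.03),((50,213),.03)):
    print(p,wz(p,s,z))
# contour bar in wrist
i=cv2.imread('pics/w1.png');g=cv2.cvtColor(i,cv2.COLOR_BGR2GRAY)
for y in range(135,240,10):
    r=g[y,225:262];k=np.where(r<60)[0];print(y,225+k.min() if len(k) else None,225+k.max() if len(k) else None, wz((225+k.mean(),y),s,.108) if len(k) else '')
# bar height: same bar, top view against this
a,b=ray("top",(135+384*.375-.3,160+(410-305)*.375-.3))
P,d=wray((244.5,180),s)
q=np.linalg.lstsq(np.c_[b[1:],-d[1:]],(P-a)[1:],rcond=None)[0];print("bar by top+wrist",a+b*q[0],P+d*q[1])
```

```text
(245, 131) [ 0.569  -0.1015  0.108 ]
(244.5, 236) [ 0.4707 -0.097   0.108 ]
(221, 124.5) [ 0.5749 -0.0763  0.07  ]
(368.5, 129.5) [ 0.5678 -0.2295  0.07  ]
(360, 225) [ 0.4618 -0.2249  0.07  ]
(245, 219.5) [ 0.4739 -0.0964  0.07  ]
(222, 219) [ 0.4751 -0.0717  0.07  ]
(151, 101) [0.6089 0.0154 0.016 ]
(163, 213) [0.4659 0.0124 0.016 ]
(156, 101) [0.6082 0.0088 0.016 ]
(48, 136) [0.5816 0.1587 0.044 ]
(50, 203) [0.4912 0.1729 0.044 ]
(35, 123) [0.6027 0.1935 0.03  ]
(127, 107) [0.604  0.0421 0.03  ]
(138, 213) [0.471  0.0418 0.03  ]
(50, 213) [0.4724 0.1892 0.03  ]
135 225 250 [ 0.5656 -0.0983  0.108 ]
145 225 250 [ 0.5568 -0.098   0.108 ]
155 225 250 [ 0.5479 -0.0976  0.108 ]
165 225 249 [ 0.5389 -0.0967  0.108 ]
175 225 249 [ 0.5298 -0.0963  0.108 ]
185 225 249 [ 0.5206 -0.0959  0.108 ]
195 225 249 [ 0.5113 -0.0955  0.108 ]
205 225 259 [ 0.5018 -0.094   0.108 ]
215 238 261 [ 0.4918 -0.1024  0.108 ]
225 238 251 [ 0.482  -0.0975  0.108 ]
235 237 251 [ 0.4718 -0.0966  0.108 ]
bar by top+wrist [ 0.5154 -0.1     0.1219] [ 0.5281 -0.1     0.1219]
```

Bar middle is ≈(0.519,-0.099), bin yaw -0.043 rad, dock centre x≈0.5355. Descending and gripping.

Call:
{"method": "jog_arm", "body": {
  "moves": [
    {"twist":[0,0,0.05],"xyz":[0.09,-0.16,0.6],"grip":-1},
    {"twist":[0,0,0.05],"xyz":[0.09,-0.16,1.1],"grip":-1},
    {"twist":[0,0,0.05],"xyz":[0.09,-0.16,1.6],"grip":-1},
    {"twist":[0,0,0.05],"xyz":[0.09,-0.16,1.95],"grip":-1},
    {"twist":[0,0,0.05],"xyz":[0.09,-0.16,2.08],"grip":-1}
  ]
}}

```text
clock: 2.28
position: [0.5192, -0.1, 0.1001]
ee_rot: [3.14, -0.069, -0.003]
force: [-0.5, 0.6, 0.1]
width: 1.0
```

```bash
python3 -c "
from h import *
go([.519,-.0993,.100],-np.pi/2-.043)
i=arm.get_image('scene');cv2.imwrite('pics/s2.png',cv2.resize(i[150:300,150:410],None,fx=3,fy=3))"
```

```text
t 2.275 pos [ 0.5192 -0.1     0.1001] F [-0.4797  0.6203  0.052 ] w 0.9998047576797371 yaw -1.6147502952005879 z [-0.0019 -0.0004 -1.    ]
xyz [-0.0034 -0.0111  0.0018]
twist [ 0.0029  0.0106 -0.0055]
```

View pics/s2.png

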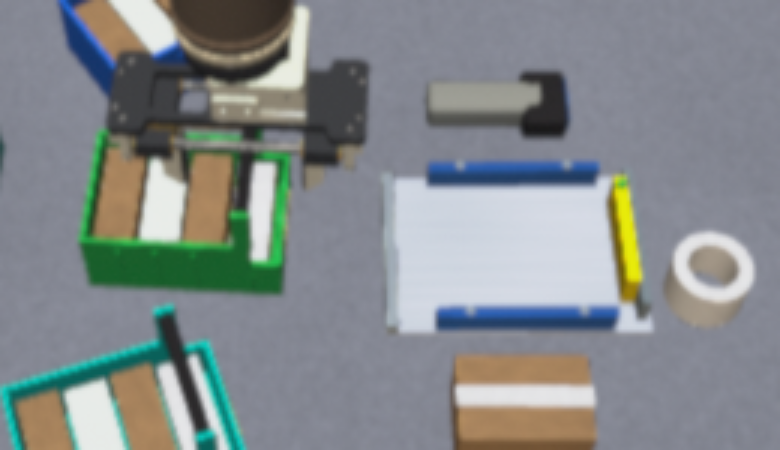

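The open fingers, at (175,165) and (315,180), straddle the bar at (245,175). Closing.

Call:
{"method": "jog_arm", "body": {
  "moves": [
    {"twist":[0,0,0],"xyz":[0,0,0],"grip":1},
    {"twist":[0,0,0],"xyz":[0,0,0],"grip":1},
    {"twist":[0,0,0],"xyz":[0,0,0],"grip":1},
    {"twist":[0,0,0],"xyz":[0,0,0],"grip":1},
    {"twist":[0,0,0],"xyz":[0,0,0],"grip":1}
  ],
  "force": 30
}}

```text
clock: 2.95
position: [0.5203, -0.0984, 0.101]
ee_rot: [3.141, -0.065, 0.0]
force: [-0.3, 0.4, -0.8]
width: 0.509
```

Call:
{"method": "jog_arm", "body": {
  "moves": [
    {"twist":[0,0,0],"xyz":[0,0,0],"grip":1},
    {"twist":[0,0,0],"xyz":[0,0,0],"grip":1}
  ]
}}

```text
clock: 3.2
position: [0.5202, -0.0985, 0.1009]
ee_rot: [-3.141, 0.065, 0.0]
force: [-0.6, -0.2, 0.0]
width: 0.287
```

Call:
{"method": "jog_arm", "body": {
  "moves": [
    {"twist":[0,0,0],"xyz":[0,0,0],"grip":1},
    {"twist":[0,0,0],"xyz":[0,0,0],"grip":1},
    {"twist":[0,0,0],"xyz":[0,0,0],"grip":1}
  ]
}}

```text
clock: 3.58
position: [0.5202, -0.0985, 0.1009]
ee_rot: [3.141, -0.066, -0.0]
force: [-0.3, -1.5, -1.2]
width: 0.121
```

The grip is on the bar (opening 0.12 ≈ 11 mm). Now tipping to about 10° by raising the bar 21 mm.

Call:
{"method": "jog_arm", "body": {
  "moves": [
    {"twist":[0,0,0],"xyz":[0,0,-0.07],"grip":1},
    {"twist":[0,0,0],"xyz":[0,0.05,-0.14],"grip":1},
    {"twist":[0,0,0],"xyz":[0,0.1,-0.21],"grip":1},
    {"twist":[0,0,0],"xyz":[0,0.15,-0.28],"grip":1},
    {"twist":[0,0,0],"xyz":[0,0.2,-0.35],"grip":1}
  ],
  "force": 40
}}

```text
clock: 4.2
position: [0.5196, -0.1108, 0.1222]
ee_rot: [3.141, -0.066, -0.0]
force: [0.4, -0.8, -6.8]
width: 0.116
```

```bash
python3 -c "
from h import *
go([.537,-.06,.122],-np.pi/2)
i=arm.get_image('scene');j=arm.get_image('wrist');cv2.imwrite('pics/s3.png',np.vstack([cv2.resize(i[150:280,150:410],(600,300)),cv2.resize(j[80:230],(600,300))]))"
```

```text
t 4.2 pos [ 0.5196 -0.1108  0.1222] F [ 0.3865 -0.7772 -6.7938] w 0.11592898262166093 yaw -1.6126688361778934 z [-0. -0. -1.]
xyz [ 0.2535 -0.8577  0.0032]
twist [ 0.0003  0.0002 -0.2399]
```

View pics/s3.png

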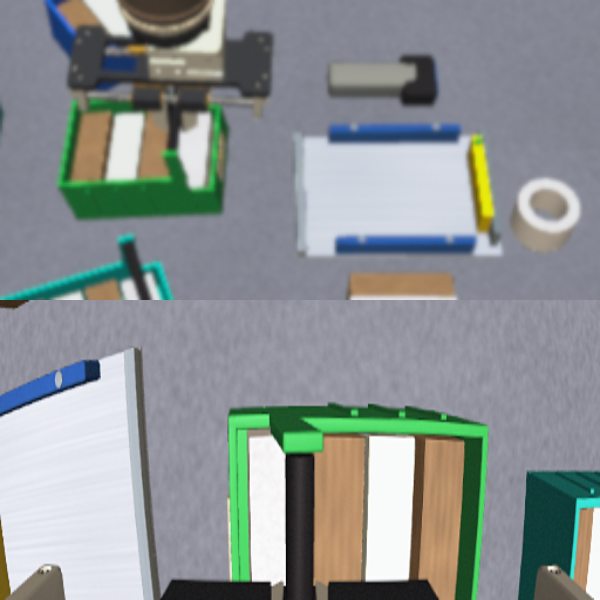

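The bin is tipped at the bar with its trailing end on the bench; the leading edge is clear. Now aligning while sliding towards the lip.

Call:
{"method": "jog_arm", "body": {
  "moves": [
    {"twist":[0,0,-0.05],"xyz":[0.05,-0.15,0],"grip":1},
    {"twist":[0,0,-0.1],"xyz":[0.1,-0.32,0],"grip":1},
    {"twist":[0,0,-0.15],"xyz":[0.15,-0.5,0],"grip":1},
    {"twist":[0,0,-0.2],"xyz":[0.2,-0.68,0],"grip":1},
    {"twist":[0,0,-0.24],"xyz":[0.25,-0.86,0],"grip":1}
  ]
}}

```text
clock: 4.92
position: [0.5371, -0.0585, 0.1219]
ee_rot: [-3.142, -0.002, 0.0]
force: [-1.1, -1.2, -7.5]
width: 0.117
```

```bash
python3 -c "
from h import *
import pickle
go([.537,.0311,.122],-np.pi/2)
i=arm.get_image('top');cv2.imwrite('pics/t4.png',cv2.resize(i[160:250,140:330],(760,360),interpolation=cv2.INTER_CUBIC))"
```

```text
t 4.925 pos [ 0.5371 -0.0585  0.1219] F [-1.0998 -1.1588 -7.4866] w 0.11687581978539846 yaw -1.5695759179099813 z [-0.0001  0.     -1.    ]
xyz [ 0.0004 -1.4936 -0.0018]
twist [-0.0003  0.0005  0.007 ]
```

View pics/t4.png

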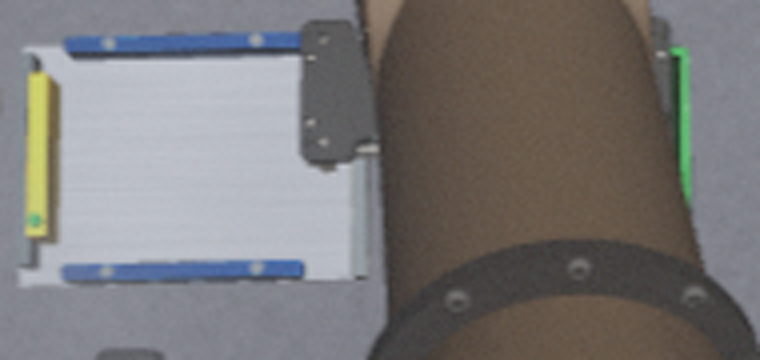

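The arm hides most of it, but the visible trailing rim (684,50)–(688,200) looks square to the dock. Advancing over the lip.

Call:
{"method": "jog_arm", "body": {
  "moves": [
    {"twist":[0,0,0],"xyz":[0,-0.18,0],"grip":1},
    {"twist":[0,0,0],"xyz":[0,-0.36,0],"grip":1},
    {"twist":[0,0,0],"xyz":[0,-0.54,0],"grip":1},
    {"twist":[0,0,0],"xyz":[0,-0.72,0],"grip":1},
    {"twist":[0,0,0],"xyz":[0,-0.9,0],"grip":1}
  ]
}}

```text
clock: 5.6
position: [0.5368, -0.0048, 0.1219]
ee_rot: [3.142, 0.0, -0.0]
force: [-0.9, -2.0, -7.1]
width: 0.116
```

```bash
python3 -c "
from h import *
import pickle
go([.537,.0311,.122],-np.pi/2)
s=arm.observe();i=arm.get_image('wrist');cv2.imwrite('pics/w5.png',cv2.resize(i[60:240],(800,281*800//800)));cv2.imwrite('pics/w5f.png',i);pickle.dump(s,open('w5.pkl','wb'))"
```

```text
t 5.6 pos [ 0.5368 -0.0048  0.1219] F [-0.9114 -2.0125 -7.1089] w 0.11561793458860085 yaw -1.5705820146403981 z [-0. -0. -1.]
xyz [ 0.0036 -0.5986 -0.0014]
twist [0.0001 0.0003 0.0012]
```

View pics/w5.png

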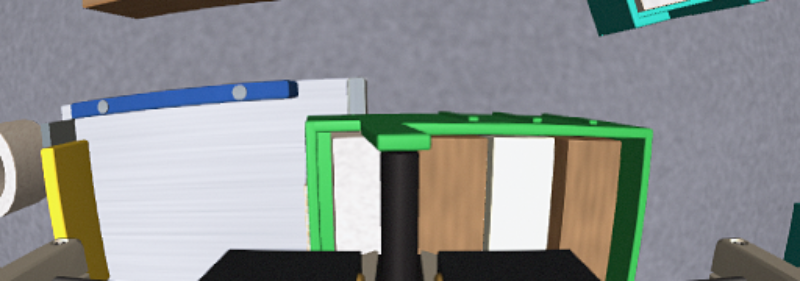

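The leading edge is over the lip: rim at (310,118), lip at (356,95). Checking the lateral fit numerically.

Run:
```python
from h import *
import pickle
s=pickle.load(open('w5.pkl','rb'))
f=lambda u,v:(u/1.5625-.3,60+v/1.561-.3)
for n,p,z in(("lead rim+",(307,116),.097),("trail rim+",(651,127),.069),("post outer top",(398,114),.136),
 ("guide inner near",(297,97),.030),("guide inner far",(75,117),.030),("lip+ in",(348,80),.016),("lip+ out",(366,80),.016),("plate+ ",(88,141),.044)):
    print(n,wz(f(*p),s,z))
```

```text
lead rim+ [0.5953 0.0292 0.097 ]
trail rim+ [ 0.5926 -0.1236  0.069 ]
post outer top [ 0.5976 -0.0045  0.136 ]
guide inner near [0.6018 0.0476 0.03  ]
guide inner far [0.6    0.1918 0.03  ]
lip+ in [0.6102 0.0226 0.016 ]
lip+ out [0.6101 0.0129 0.016 ]
plate+  [0.5858 0.1714 0.044 ]
```

Bin side gap ≈7–8 mm against the 10 mm nominal, so I'll shift 2 mm towards -x and keep sliding.

Call:
{"method": "jog_arm", "body": {
  "moves": [
    {"twist":[0,0,0],"xyz":[-0.01,-0.2,0],"grip":1},
    {"twist":[0,0,0],"xyz":[-0.02,-0.4,0],"grip":1},
    {"twist":[0,0,0],"xyz":[-0.03,-0.6,0],"grip":1},
    {"twist":[0,0,0],"xyz":[-0.03,-0.8,-0.01],"grip":1},
    {"twist":[0,0,0],"xyz":[-0.03,-1.0,-0.02],"grip":1}
  ]
}}

```text
clock: 6.28
position: [0.5351, 0.0551, 0.1232]
ee_rot: [3.141, 0.0, 0.0]
force: [0.1, -2.7, -5.8]
width: 0.117
```

Call:
{"method": "jog_arm", "body": {
  "moves": [
    {"twist":[0,0,0],"xyz":[0,-0.2,-0.01],"grip":1},
    {"twist":[0,0,0],"xyz":[0,-0.4,-0.01],"grip":1},
    {"twist":[0,0,0],"xyz":[0,-0.6,0],"grip":1},
    {"twist":[0,0,0],"xyz":[0,-0.8,0.0],"grip":1},
    {"twist":[0,0,0],"xyz":[0,-1.0,0.02],"grip":1}
  ]
}}

```text
clock: 6.9
position: [0.535, 0.1153, 0.1219]
ee_rot: [-3.142, -0.0, -0.0]
force: [-0.0, -1.3, -5.5]
width: 0.112
```

```bash
python3 -c "
from h import *
import pickle
go([.535,.150,.113],-np.pi/2)
s=arm.observe();i=arm.get_image('wrist');j=arm.get_image('scene');cv2.imwrite('pics/w6.png',np.vstack([cv2.resize(i[60:240],(768,270)),cv2.resize(j[160:280,190:430],(768,320))]));pickle.dump(s,open('w6.pkl','wb'))"
```

```text
t 6.9 pos [0.535  0.1153 0.1219] F [-0.0212 -1.2795 -5.5248] w 0.11169618391434553 yaw -1.5705064968659963 z [ 0.  0. -1.]
xyz [-0.     -0.5781  0.1478]
twist [-0.0002 -0.0001  0.0017]
```

View pics/w6.png

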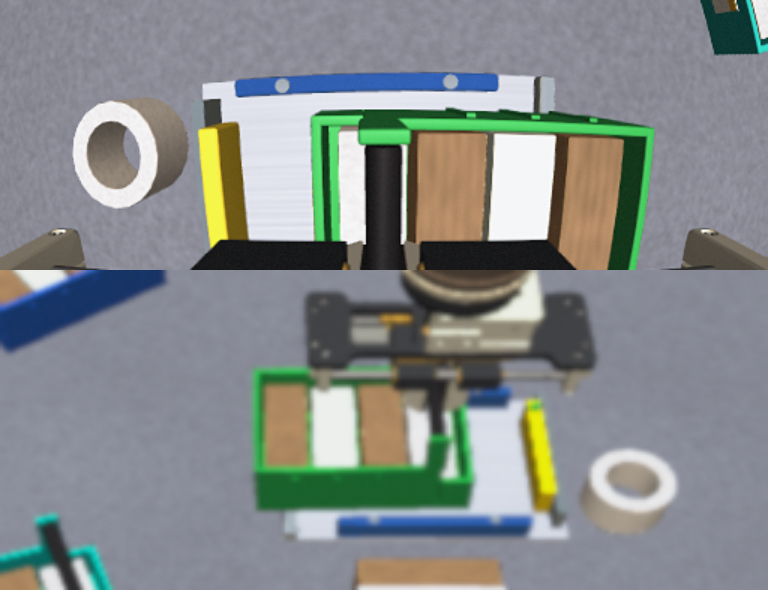

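The bin sits between the guides, with its trailing part across the lip. Easing the nose down and pulling the tail to the lip's inner edge.

Call:
{"method": "jog_arm", "body": {
  "moves": [
    {"twist":[0,0,0],"xyz":[0,-0.15,0.0],"grip":1},
    {"twist":[0,0,0],"xyz":[0,-0.3,0.01],"grip":1},
    {"twist":[0,0,0],"xyz":[0,-0.42,0.07],"grip":1},
    {"twist":[0,0,0],"xyz":[0,-0.5,0.11],"grip":1},
    {"twist":[0,0,0],"xyz":[0,-0.57,0.14],"grip":1}
  ]
}}

```text
clock: 7.62
position: [0.5349, 0.1488, 0.1132]
ee_rot: [3.141, 0.0, -0.001]
force: [0.1, -2.2, -6.6]
width: 0.119
```

Call:
{"method": "jog_arm", "body": {
  "moves": [
    {"twist":[0,0,0],"xyz":[0,-0.05,0.01],"grip":1},
    {"twist":[0,0,0],"xyz":[0,-0.1,0.02],"grip":1}
  ]
}}

```text
clock: 7.88
position: [0.535, 0.1546, 0.1123]
ee_rot: [3.141, -0.0, -0.0]
force: [-0.3, -1.7, -5.5]
width: 0.114
```

```bash
python3 -c "
from h import *
import pickle
go([.535,.158,.105],-np.pi/2)
s=arm.observe();i=arm.get_image('wrist');j=arm.get_image('scene');cv2.imwrite('pics/w7.png',np.vstack([cv2.resize(i[60:240],(768,270)),cv2.resize(j[160:280,190:430],(768,320))]))"
```

```text
t 7.875 pos [0.535  0.1546 0.1123] F [-0.2848 -1.7289 -5.5363] w 0.11356190854692791 yaw -1.570819123988915 z [-0.0001 -0.0002 -1.    ]
xyz [-0.0001 -0.0566  0.1209]
twist [ 0.0012  0.0005 -0.0001]
```

View pics/w7.png

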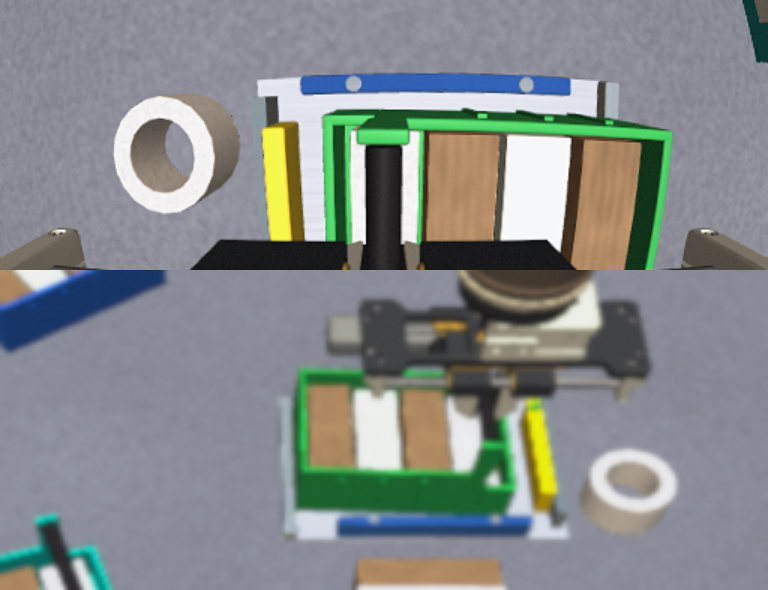

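The tail is now at the inner edge of the lip: trailing wall at (300,490), lip at (288,470). A few mm more, then lower.

Call:
{"method": "jog_arm", "body": {
  "moves": [
    {"twist":[0,0,0],"xyz":[0,-0.06,0],"grip":1},
    {"twist":[0,0,0],"xyz":[0,-0.12,0.02],"grip":1},
    {"twist":[0,0,0],"xyz":[0,-0.12,0.06],"grip":1},
    {"twist":[0,0,0],"xyz":[0,-0.12,0.1],"grip":1},
    {"twist":[0,0,0],"xyz":[0,-0.12,0.12],"grip":1}
  ]
}}

```text
clock: 8.6
position: [0.5352, 0.1621, 0.1051]
ee_rot: [-3.141, -0.001, -0.001]
force: [0.5, 2.5, -3.1]
width: 0.115
```

Call:
{"method": "jog_arm", "body": {
  "moves": [
    {"twist":[0,0,0],"xyz":[0,0,0.01],"grip":1},
    {"twist":[0,0,0],"xyz":[0,0,0.02],"grip":1},
    {"twist":[0,0,0],"xyz":[0,0,0.02],"grip":1}
  ]
}}

```text
clock: 8.98
position: [0.5352, 0.1621, 0.1048]
ee_rot: [-3.141, -0.0, -0.001]
force: [-2.3, 2.0, 7.5]
width: 0.118
```

```bash
python3 -c "
from h import *
go([.535,.158,.105],-np.pi/2)
j=arm.get_image('scene');cv2.imwrite('pics/s8.png',cv2.resize(j[190:275,240:390],(780,442),interpolation=cv2.INTER_CUBIC))"
```

```text
t 8.975 pos [0.5352 0.1621 0.1048] F [-2.271   1.9569  7.5243] w 0.11801697861398562 yaw -1.5705554669108568 z [ 0.0008  0.0004 -1.    ]
xyz [-0.0034  0.0681 -0.003 ]
twist [-0.0021 -0.0046  0.0014]
```

View pics/s8.png

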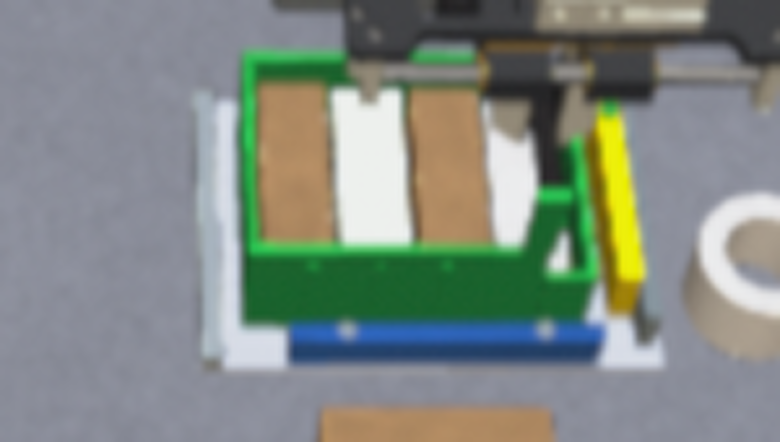

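It lies flat behind the lip: the deck shows between the lip at (210,230) and the trailing wall at (245,290), and the bar height matches. Letting go and rising.

Call:
{"method": "jog_arm", "body": {
  "moves": [
    {"twist":[0,0,0],"xyz":[0,0,-0.01],"grip":-0.5},
    {"twist":[0,0,0],"xyz":[0,0,-0.01],"grip":-0.5},
    {"twist":[0,0,0],"xyz":[0,0,-0.01],"grip":-0.5},
    {"twist":[0,0,0],"xyz":[0,0,-0.01],"grip":-0.5},
    {"twist":[0,0,0],"xyz":[0,0,-0.01],"grip":-0.5}
  ]
}}

```text
clock: 9.65
position: [0.535, 0.1617, 0.1044]
ee_rot: [3.141, 0.0, -0.0]
force: [0.4, 0.1, -0.7]
width: 0.608
```

Call:
{"method": "jog_arm", "body": {
  "moves": [
    {"twist":[0,0,0],"xyz":[0,0,-0.5],"grip":-0.5},
    {"twist":[0,0,0],"xyz":[0,0,-1.2],"grip":-0.5},
    {"twist":[0,0,0],"xyz":[0,0.2,-1.85],"grip":1},
    {"twist":[0,0,0],"xyz":[0,1.0,-1.85],"grip":1},
    {"twist":[0,0,0],"xyz":[0,1.9,-1.85],"grip":1}
  ]
}}

```text
clock: 10.28
position: [0.5353, 0.0474, 0.2162]
ee_rot: [-3.141, -0.004, -0.002]
force: [0.1, -1.1, -0.5]
width: 0.476
```

Call:
{"method": "jog_arm", "body": {
  "moves": [
    {"twist":[0,0,0],"xyz":[0,0.7,0],"grip":1},
    {"twist":[0,0,0],"xyz":[0,1.3,0],"grip":1},
    {"twist":[0,0,0],"xyz":[0,1.3,0],"grip":1},
    {"twist":[0,0,0],"xyz":[0,1.3,0.5],"grip":1},
    {"twist":[0,0,0],"xyz":[0,1.3,1.0],"grip":1}
  ]
}}

```text
clock: 10.9
position: [0.5354, -0.0291, 0.1551]
ee_rot: [-3.141, -0.002, -0.002]
force: [0.2, 0.4, -0.6]
width: 0.008
```

```bash
python3 -c "
from h import *
go([.535,-.03,.036],-np.pi/2)
s=arm.observe();i=arm.get_image('top');j=arm.get_image('wrist')
cv2.imwrite('pics/t9.png',np.vstack([cv2.resize(i[160:250,130:330],(760,342)),cv2.resize(j[60:230],(760,252))]))
import pickle;pickle.dump(s,open('w9.pkl','wb'));cv2.imwrite('pics/w9f.png',j);cv2.imwrite('pics/t9f.png',i)"
```

```text
t 10.9 pos [ 0.5354 -0.0291  0.1551] F [ 0.1945  0.45   -0.6198] w 0.007606742082541667 yaw -1.5696500393063764 z [ 0.0012  0.0006 -1.    ]
xyz [-0.0089  0.0165  1.9855]
twist [-0.0032 -0.007   0.0066]
```

View pics/t9.png

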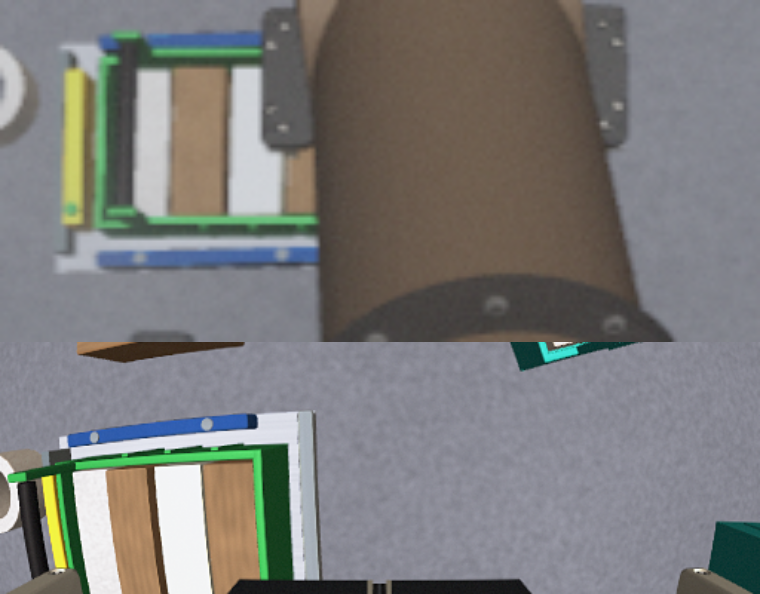

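The bin is square in the pocket, with a small gap to the plate: leading wall at (100,145), plate face at (85,145). The gripper is shut, so I descend behind the lip.

Call:
{"method": "jog_arm", "body": {
  "moves": [
    {"twist":[0,0,0],"xyz":[0,0,0.5],"grip":1},
    {"twist":[0,0,0],"xyz":[0,0,1.0],"grip":1},
    {"twist":[0,0,0],"xyz":[0,0,1.5],"grip":1},
    {"twist":[0,0,0],"xyz":[0,0,1.85],"grip":1},
    {"twist":[0,0,0],"xyz":[0,0,1.98],"grip":1}
  ],
  "force": 60
}}

```text
clock: 11.62
position: [0.5352, -0.0295, 0.0366]
ee_rot: [-3.141, -0.001, 0.001]
force: [0.3, -0.8, -0.2]
width: 0.004
```

Call:
{"method": "jog_arm", "body": {
  "moves": [
    {"twist":[0,0,0],"xyz":[0,-0.1,0],"grip":1},
    {"twist":[0,0,0],"xyz":[0,-0.2,0],"grip":1},
    {"twist":[0,0,0],"xyz":[0,-0.3,0],"grip":1},
    {"twist":[0,0,0],"xyz":[0,-0.4,0],"grip":1},
    {"twist":[0,0,0],"xyz":[0,-0.4,0],"grip":1}
  ]
}}

```text
clock: 12.25
position: [0.5352, -0.0054, 0.037]
ee_rot: [-3.141, -0.002, -0.001]
force: [0.4, 0.5, -0.2]
width: 0.006
```

Call:
{"method": "jog_arm", "body": {
  "moves": [
    {"twist":[0,0,0],"xyz":[0,-0.04,0],"grip":1},
    {"twist":[0,0,0],"xyz":[0,-0.08,0],"grip":1},
    {"twist":[0,0,0],"xyz":[0,-0.12,0],"grip":1},
    {"twist":[0,0,0],"xyz":[0,-0.16,0],"grip":1},
    {"twist":[0,0,0],"xyz":[0,-0.2,0],"grip":1}
  ]
}}

```text
clock: 12.88
position: [0.5351, 0.006, 0.0367]
ee_rot: [3.142, 0.0, 0.0]
force: [-0.1, -0.5, 0.3]
width: 0.004
```

Call:
{"method": "jog_arm", "body": {
  "moves": [
    {"twist":[0,0,0],"xyz":[0,-0.02,0],"grip":1},
    {"twist":[0,0,0],"xyz":[0,-0.04,0],"grip":1},
    {"twist":[0,0,0],"xyz":[0,-0.06,0],"grip":1},
    {"twist":[0,0,0],"xyz":[0,-0.08,0],"grip":1},
    {"twist":[0,0,0],"xyz":[0,-0.1,0],"grip":1}
  ]
}}

```text
clock: 13.5
position: [0.5351, 0.0119, 0.0367]
ee_rot: [3.142, 0.0, -0.0]
force: [-0.3, 0.4, 0.1]
width: 0.004
```

Call:
{"method": "jog_arm", "body": {
  "moves": [
    {"twist":[0,0,0],"xyz":[0,-0.015,0],"grip":1},
    {"twist":[0,0,0],"xyz":[0,-0.03,0],"grip":1},
    {"twist":[0,0,0],"xyz":[0,-0.045,0],"grip":1},
    {"twist":[0,0,0],"xyz":[0,-0.06,0],"grip":1},
    {"twist":[0,0,0],"xyz":[0,-0.075,0],"grip":1}
  ]
}}

```text
clock: 14.12
position: [0.535, 0.0162, 0.0367]
ee_rot: [3.141, 0.0, -0.0]
force: [1.0, -3.4, -0.1]
width: 0.007
```

Contact: 3.4 N of sliding friction. Now in smaller steps.

Call:
{"method": "jog_arm", "body": {
  "moves": [
    {"twist":[0,0,0],"xyz":[0,-0.01,0],"grip":1},
    {"twist":[0,0,0],"xyz":[0,-0.02,0],"grip":1},
    {"twist":[0,0,0],"xyz":[0,-0.03,0],"grip":1},
    {"twist":[0,0,0],"xyz":[0,-0.03,0],"grip":1}
  ]
}}

```text
clock: 14.62
position: [0.535, 0.0183, 0.0367]
ee_rot: [-3.142, -0.0, 0.0]
force: [-0.4, -2.7, -0.2]
width: 0.006
```

Call:
{"method": "jog_arm", "body": {
  "moves": [
    {"twist":[0,0,0],"xyz":[0,-0.01,0],"grip":1},
    {"twist":[0,0,0],"xyz":[0,-0.02,0],"grip":1},
    {"twist":[0,0,0],"xyz":[0,-0.02,0],"grip":1}
  ]
}}

```text
clock: 15.0
position: [0.5351, 0.0194, 0.0367]
ee_rot: [-3.142, -0.0, -0.0]
force: [-0.1, -2.3, 0.0]
width: 0.005
```

Call:
{"method": "jog_arm", "body": {
  "moves": [
    {"twist":[0,0,0],"xyz":[0,-0.01,0],"grip":1},
    {"twist":[0,0,0],"xyz":[0,-0.02,0],"grip":1},
    {"twist":[0,0,0],"xyz":[0,-0.02,0],"grip":1}
  ]
}}

```text
clock: 15.38
position: [0.535, 0.0207, 0.0367]
ee_rot: [-3.142, -0.0, 0.0]
force: [-0.1, -2.6, 0.1]
width: 0.008
```

Call:
{"method": "jog_arm", "body": {
  "moves": [
    {"twist":[0,0,0],"xyz":[0,-0.01,0],"grip":1},
    {"twist":[0,0,0],"xyz":[0,-0.02,0],"grip":1},
    {"twist":[0,0,0],"xyz":[0,-0.02,0],"grip":1}
  ]
}}

```text
clock: 15.75
position: [0.5351, 0.0219, 0.0367]
ee_rot: [-3.142, -0.0, -0.0]
force: [0.4, -2.0, -0.3]
width: 0.001
```

Call:
{"method": "jog_arm", "body": {
  "moves": [
    {"twist":[0,0,0],"xyz":[0,-0.01,0],"grip":1},
    {"twist":[0,0,0],"xyz":[0,-0.02,0],"grip":1},
    {"twist":[0,0,0],"xyz":[0,-0.02,0],"grip":1}
  ]
}}

```text
clock: 16.12
position: [0.535, 0.0224, 0.0367]
ee_rot: [3.141, -0.0, -0.0]
force: [-0.4, -5.7, 0.0]
width: 0.006
```

The plate is touched (force rising). Tiny steps now.

Call:
{"method": "jog_arm", "body": {
  "moves": [
    {"twist":[0,0,0],"xyz":[0,-0.005,0],"grip":1},
    {"twist":[0,0,0],"xyz":[0,-0.01,0],"grip":1},
    {"twist":[0,0,0],"xyz":[0,-0.01,0],"grip":1}
  ]
}}

```text
clock: 16.5
position: [0.5352, 0.0225, 0.0367]
ee_rot: [3.141, -0.001, 0.0]
force: [0.9, -6.4, -0.2]
width: 0.002
```

Call:
{"method": "jog_arm", "body": {
  "moves": [
    {"twist":[0,0,0],"xyz":[0,-0.01,0],"grip":1},
    {"twist":[0,0,0],"xyz":[0,-0.02,0],"grip":1},
    {"twist":[0,0,0],"xyz":[0,-0.02,0],"grip":1}
  ]
}}

```text
clock: 16.88
position: [0.5357, 0.0227, 0.0368]
ee_rot: [3.14, -0.003, 0.001]
force: [2.0, -9.2, -0.7]
width: 0.003
```

Call:
{"method": "jog_arm", "body": {
  "moves": [
    {"twist":[0,0,0],"xyz":[0,-0.01,0],"grip":1},
    {"twist":[0,0,0],"xyz":[0,-0.02,0],"grip":1},
    {"twist":[0,0,0],"xyz":[0,-0.03,0],"grip":1},
    {"twist":[0,0,0],"xyz":[0,-0.03,0],"grip":1}
  ]
}}

```text
clock: 17.38
position: [0.5362, 0.023, 0.037]
ee_rot: [3.138, -0.005, 0.003]
force: [3.0, -13.9, 0.6]
width: 0.002
```

Call:
{"method": "jog_arm", "body": {
  "moves": [
    {"twist":[0,0,0],"xyz":[0,-0.01,0],"grip":1},
    {"twist":[0,0,0],"xyz":[0,-0.01,0],"grip":1},
    {"twist":[0,0,0],"xyz":[0,-0.01,0],"grip":1},
    {"twist":[0,0,0],"xyz":[0,-0.01,0],"grip":1},
    {"twist":[0,0,0],"xyz":[0,-0.01,0],"grip":1}
  ]
}}

```text
clock: 18.0
position: [0.5364, 0.023, 0.037]
ee_rot: [3.138, -0.006, 0.003]
force: [3.5, -16.0, 0.4]
width: 0.005
```

Call:
{"method": "jog_arm", "body": {
  "moves": [
    {"twist":[0,0,0],"xyz":[0,0,0],"grip":1},
    {"twist":[0,0,0],"xyz":[0,0,0],"grip":1},
    {"twist":[0,0,0],"xyz":[0,0,0],"grip":1},
    {"twist":[0,0,0],"xyz":[0,0,0],"grip":1},
    {"twist":[0,0,0],"xyz":[0,0,0],"grip":1}
  ]
}}

```text
clock: 18.62
position: [0.5364, 0.0231, 0.037]
ee_rot: [3.138, -0.006, 0.003]
force: [3.7, -15.4, -0.2]
width: 0.005
```

15–16 N held for over a second. Backing off, then up.

Call:
{"method": "jog_arm", "body": {
  "moves": [
    {"twist":[0,0,0],"xyz":[0,0,0],"grip":1},
    {"twist":[0,0,0],"xyz":[0,0.06,0],"grip":1},
    {"twist":[0,0,0],"xyz":[0,0.15,0],"grip":1},
    {"twist":[0,0,0],"xyz":[0,0.5,0],"grip":1},
    {"twist":[0,0,0],"xyz":[0,0.9,0],"grip":1}
  ]
}}

```text
clock: 19.25
position: [0.535, -0.026, 0.0367]
ee_rot: [-3.14, -0.004, -0.0]
force: [0.6, -0.9, -0.1]
width: 0.003
```

Call:
{"method": "jog_arm", "body": {
  "moves": [
    {"twist":[0,0,0],"xyz":[0,0.3,-0.4],"grip":1},
    {"twist":[0,0,0],"xyz":[0,0.3,-1.2],"grip":1},
    {"twist":[0,0,0],"xyz":[0,0.3,-2.0],"grip":1},
    {"twist":[0,0,0],"xyz":[0,1.0,-2.8],"grip":1},
    {"twist":[0,0,0],"xyz":[0,1.8,-3.2],"grip":1}
  ]
}}

```text
clock: 19.88
position: [0.5363, -0.134, 0.2317]
ee_rot: [-3.141, -0.007, -0.006]
force: [0.6, -0.1, -1.1]
width: 0.004
```

Call:
{"method": "jog_arm", "body": {
  "moves": [
    {"twist":[0,0,0],"xyz":[0,0.8,0],"grip":1},
    {"twist":[0,0,0],"xyz":[0,1.5,0],"grip":1},
    {"twist":[0,0,0],"xyz":[0,1.5,0],"grip":1}
  ]
}}

```text
clock: 20.25
position: [0.5343, -0.2284, 0.2285]
ee_rot: [3.141, -0.007, -0.001]
force: [0.1, 0.8, -0.5]
width: 0.005
```

```bash
python3 -c "
from h import *
go([.535,-.03,.036])
i=arm.get_image('top');j=arm.get_image('scene')
cv2.imwrite('pics/end.png',np.vstack([cv2.resize(i[140:270,120:330],(485,300)),cv2.resize(j[160:290,240:450],(485,300))]))"
```

```text
t 20.25 pos [ 0.5343 -0.2284  0.2285] F [ 0.1425  0.8    -0.453 ] w 0.005244889162572551 yaw -1.5754891397588848 z [-0.0004 -0.001  -1.    ]
xyz [-0.0022 -3.3095  3.2045]
```

View pics/end.png

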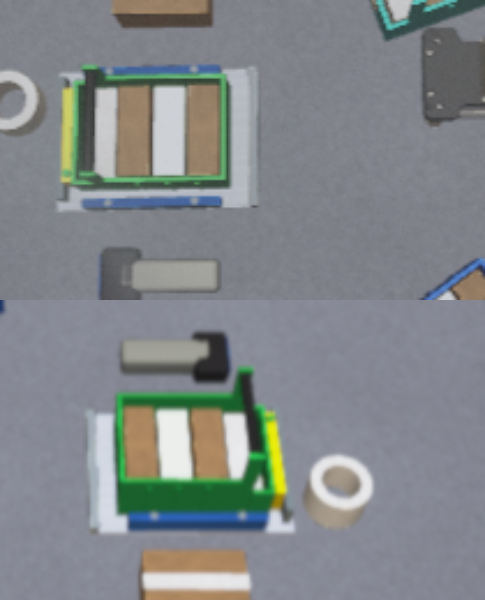

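The bin lies flat against the plate: leading wall at top (77,130), plate at (68,135). It is between the guides, and the scanner, carton and roll are where they were. Handing in.

```bash
python3 -c "
from cell import arm
print(arm.sign_off())"
```

```text
the job is handed in; nothing more can be done
None
```

The green bin is in the dock, flat behind the lip and against the yellow plate, and I handed the job in at about 20 s.

- **Tip and slide:** I gripped the bar, tipped the bin to about 10° with its trailing edge on the bench, and slid it over the lip and between the guides. The wrist force during this stayed under 9 N in the readings. I then set the bin flat and let go.
- **Push:** I pushed low on the trailing wall with the shut fingers, with the tips about 26 mm above the bench. The force built up in small steps and was held at 15–16 N for about 1.25 s. Sliding friction had been about 2–3 N, so the plate should have felt about 12–13 N. There is no readout of whether it registered.
- **Last checks:** the final pictures show the bin flat against the plate, the arm well clear, and the scanner, carton and roll apparently unmoved, judged by eye.
- **Disagreements:**
    - The top and wrist cameras differed by 2–3 mm on where the dock's centre is, so the side gaps are about equal only to within that.
    - During the push I saw up to 3.7 N sideways and about 1 mm of finger drift.
    - A rough check of the bar's height from the top and wrist views gave 122 mm. The post tops measured from scene and top views (111–114 mm against a stated 116) fitted the text's 108 mm for the bar, as did the grasp and the final set-down height.

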